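Find the full tea caddy in the pull-out rack and hold it up

TASK

One of the three tea caddies in the pull-out rack is still full: pull the tray out by its handle until it clicks and stays out, and let go of it. Then, from left to right so that none is missed, lift each caddy clear of the tray to feel its weight, and put back any that is not the heaviest, upright in its own pocket without dropping it. Finish while holding the heaviest up to me in the gripper, upright and with its underside higher than the rack's upper shelf (about 20 cm over the worktop), the other two in their pockets, the tray still out, the spice jars and the mug left alone.

Things in the scene. Friction and masses are not known exactly. Their poses are not given: they have to be found in the camera images.
- rack: fixed two-tier worktop rack of dark wood, front = its own -x, 170 mm deep, 296 mm wide, 139 mm high. Origin: centre of its underside, on the worktop. The upper shelf (underside 125 mm up, front edge at x = -40 mm) overhangs the caddies while the tray is in, so they cannot be lifted
- runner (a joint): travel of the pull-out tray in m: 0 fully in, 0.100 fully out, moving along the rack's -x. Starts fully in. A return spring (1 to 2 N) draws it back when let go, unless the detent holds it: sprung balls click over a bump between 0.086 and 0.098 (pull 10 to 15 N in all) and then hold it at about 0.0975 against a push of some 5 N
- tray: white pull-out tray of the rack with three pockets in a row from left to right, 86 mm deep, 230 mm wide; its outer rims reach 42 mm and its dividers 37 mm above the worktop, pocket floors 22 mm. Axes as the rack's; its origin coincides with the rack's origin when in and moves 100 mm along the rack's -x when out
- tray_handle (a point): middle of the tray's upturned bow handle: a round steel bar 10 mm thick and 90 mm long, lying along the rack's y, 85 mm above the worktop, 45 mm in front of the tray. It can be pinched from above, fingers in front of and behind it
- pocket_left (a point): centre of the floor of the left pocket of the tray (moves with the tray). Pocket 76 mm front to back, 70 mm wide; its rims and dividers reach 14 to 20 mm above this point
- pocket_middle (a point): centre of the floor of the middle pocket of the tray (moves with the tray). Pocket 76 mm front to back, 70 mm wide; its rims and dividers reach 14 to 20 mm above this point
- pocket_right (a point): centre of the floor of the right pocket of the tray (moves with the tray). Pocket 76 mm front to back, 70 mm wide; its rims and dividers reach 14 to 20 mm above this point
- caddy_left: closed square tea caddy (lid stays on), dark teal with a cream lid, 56 x 56 mm, 84 mm high, sides along its x and y. Origin: centre of its underside. Starts in the left pocket (left = robot's left, +y). All three look the same; neither name nor place tells the weight, 0.15 to 0.75 kg each, the heaviest at least 0.2 kg above either other. Hidden packs inside may shift by 1 mm
- caddy_middle: closed square tea caddy (lid stays on), dark teal with a cream lid, 56 x 56 mm, 84 mm high, sides along its x and y. Origin: centre of its underside. Starts in the middle pocket (left = robot's left, +y). With the tray out, grip any caddy from above with one finger in front and one behind: over 40 mm is free there, only 18 mm between neighbours
- caddy_right: closed square tea caddy (lid stays on), dark teal with a cream lid, 56 x 56 mm, 84 mm high, sides along its x and y. Origin: centre of its underside. Starts in the right pocket (left = robot's left, +y). Looks and is gripped like the others
- spice_a: spice jar with a black cap, 41 mm across and 105 mm high, standing on the upper shelf of the rack; leave it alone. Origin: centre of its underside
- spice_b: spice jar with a mustard-yellow cap, 42 mm across and 96 mm high, standing on the upper shelf of the rack; leave it alone. Origin: centre of its underside
- spice_c: clear spice jar with a white and blue cap, 47 mm across and 98 mm high, standing on the upper shelf of the rack; leave it alone. Origin: centre of its underside
- mug: plain white mug, 88 mm across, 127 mm with its handle, 95 mm high, on the worktop to the left of the rack; leave it alone. Origin: centre of its underside

How it is judged (in metres and radians):
On the way, in this order (a step that is already met when the one before it is completed fails the run):
1. the tray is fully out, held by its detent with the fingers off it (value of joint runner above 0.094 m and contact force between tray and the fingers below 0.1 N), for 0.3 s.
2. the left caddy is lifted clear of the tray (20 mm or more) between the fingers, tray still out, the other two standing in the tray (height (world z) of caddy_left above 0.042 m and contact force between caddy_left and the fingers above 2 N and contact force between caddy_left and rack below 0.1 N and value of joint runner above 0.094 m and height (world z) of each of caddy_middle, caddy_right below 0.027 m), for 0.3 s.
3. the middle caddy is lifted clear of the tray (20 mm or more) between the fingers, tray still out, the other two standing in the tray (height (world z) of caddy_middle above 0.042 m and contact force between caddy_middle and the fingers above 2 N and contact force between caddy_middle and rack below 0.1 N and value of joint runner above 0.094 m and height (world z) of each of caddy_left, caddy_right below 0.027 m), for 0.3 s.
4. the right caddy is lifted clear of the tray (20 mm or more) between the fingers, tray still out, the other two standing in the tray (height (world z) of caddy_right above 0.042 m and contact force between caddy_right and the fingers above 2 N and contact force between caddy_right and rack below 0.1 N and value of joint runner above 0.094 m and height (world z) of each of caddy_left, caddy_middle below 0.027 m), for 0.3 s.
At the end, for the whole second after the job is handed in: One caddy held in the fingers, underside over 150 mm above the worktop, within 0.25 rad of upright, clear of the rack; the other two upright in their own pockets (within 14 mm of the middle), each pressing on the tray with less than 4.5 N, so the heaviest is held; tray out over 94 mm (value of joint runner above 0.094 m and ((height (world z) of caddy_left above 0.15 m and contact force between caddy_left and the fingers above 2 N and contact force between caddy_left and rack below 0.1 N and angle between caddy_left's own z axis and vertical below 0.25 rad and linear speed of caddy_left below 0.05 m/s and horizontal distance between caddy_middle and pocket_middle below 0.014 m and height (world z) of each of caddy_middle, caddy_right below 0.027 m and angle between each of caddy_middle, caddy_right's own z axis and vertical below 0.1 rad and linear speed of each of caddy_middle, caddy_right below 0.03 m/s and contact force between each of caddy_middle, caddy_right and the fingers below 0.1 N and contact force between caddy_middle and tray between 0.8 and 4.5 N and horizontal distance between caddy_right and pocket_right below 0.014 m and contact force between caddy_right and tray between 0.8 and 4.5 N) or (height (world z) of caddy_middle above 0.15 m and contact force between caddy_middle and the fingers above 2 N and contact force between caddy_middle and rack below 0.1 N and angle between caddy_middle's own z axis and vertical below 0.25 rad and linear speed of caddy_middle below 0.05 m/s and horizontal distance between caddy_left and pocket_left below 0.014 m and height (world z) of each of caddy_left, caddy_right below 0.027 m and angle between each of caddy_left, caddy_right's own z axis and vertical below 0.1 rad and linear speed of each of caddy_left, caddy_right below 0.03 m/s and contact force between each of caddy_left, caddy_right and the fingers below 0.1 N and contact force between caddy_left and tray between 0.8 and 4.5 N and horizontal distance between caddy_right and pocket_right below 0.014 m and contact force between caddy_right and tray between 0.8 and 4.5 N) or (height (world z) of caddy_right above 0.15 m and contact force between caddy_right and the fingers above 2 N and contact force between caddy_right and rack below 0.1 N and angle between caddy_right's own z axis and vertical below 0.25 rad and linear speed of caddy_right below 0.05 m/s and horizontal distance between caddy_left and pocket_left below 0.014 m and height (world z) of each of caddy_left, caddy_middle below 0.027 m and angle between each of caddy_left, caddy_middle's own z axis and vertical below 0.1 rad and linear speed of each of caddy_left, caddy_middle below 0.03 m/s and contact force between each of caddy_left, caddy_middle and the fingers below 0.1 N and contact force between caddy_left and tray between 0.8 and 4.5 N and horizontal distance between caddy_middle and pocket_middle below 0.014 m and contact force between caddy_middle and tray between 0.8 and 4.5 N))); the arm keeps its last pose, push and grip.
It fails at once if the left caddy is dropped (in the air more than 12 mm above the tray floor with neither the fingers nor the tray carrying it) or tipped over ((height (world z) of caddy_left above 0.034 m and contact force between caddy_left and the fingers below 0.02 N and contact force between caddy_left and rack below 0.02 N) or angle between caddy_left's own z axis and vertical above 0.7 rad).
It fails at once if the middle caddy is dropped (in the air more than 12 mm above the tray floor with neither the fingers nor the tray carrying it) or tipped over ((height (world z) of caddy_middle above 0.034 m and contact force between caddy_middle and the fingers below 0.02 N and contact force between caddy_middle and rack below 0.02 N) or angle between caddy_middle's own z axis and vertical above 0.7 rad).
It fails at once if the right caddy is dropped (in the air more than 12 mm above the tray floor with neither the fingers nor the tray carrying it) or tipped over ((height (world z) of caddy_right above 0.034 m and contact force between caddy_right and the fingers below 0.02 N and contact force between caddy_right and rack below 0.02 N) or angle between caddy_right's own z axis and vertical above 0.7 rad).
It fails at once if a spice jar is shifted by more than 30 mm or tipped (distance of any of spice_a, spice_b, spice_c from where it was at the start of the episode above 0.03 m or angle between any of spice_a, spice_b, spice_c's own z axis and vertical above 0.3 rad).
It fails at once if the mug is shifted by more than 30 mm or tipped (distance of mug from where it was at the start of the episode above 0.03 m or angle between mug's own z axis and vertical above 0.3 rad).
It also fails if it takes over 72 s, if anything falls off the work surface, if the arm or the gripper's body presses on something with over 40 N, if the wrist force passes 120 N, or if a joint passes its speed limit or range.

ROBOT

A 7-joint arm with a two-finger parallel gripper is mounted at the origin on a cart in front of the work surface, level with it; the furniture and walls round the work are solid. World frame = base frame: x ahead of the robot, y to its left, z up, the work surface at z = 0. Lengths are in m, angles in degrees, forces in N, time in s.
With the tool pointing down it reaches from about 0.425 to 0.875 m from the base axis. Payload 4.7 kg.
Tool frame: the origin (TCP) lies between the finger pads; the fingertips stand env.tip_reach ahead of it and the grasp point (between the pads) lies 2 mm behind it (env.tip_reach is the distance from the TCP to the fingertips, in m); z points along the fingers, y is the line along which they close (so a half turn about z gives the same grasp; the last joint's range is limited). The gripper opens to 87 mm and grips with 3 to 60 N. Pads are 19 mm wide; open, the fingers measure 117 mm over their backs; the gripper's body (75 mm by 190 mm) begins 51 mm behind the grasp point.
Start: joints at [-63.02, 18.392, -4.016, 83.108, 1.295, 78.541, -3.26], TCP at [0.287, 0.583, 0.24] pointing down, gripper open.
Joint ranges: [-163.93, 163.93], [-17.29, 119.83], [-79.2, 71.16], [3.27, 140.29], [-89.18, 269.18], [5.43, 117.66], [-154.24, 154.24]. Speed limits (degrees/s): [147.25, 147.25, 180, 180, 180, 180, 180].

INTERFACE

Orientations are given as [roll, pitch, yaw] about the fixed x, y, z axes, in that order (R = Rz(yaw) Ry(pitch) Rx(roll)).
In Python, from cell import env gives the robot as it stands.
- The arm moves only by the tool tcp_steps, called after "Emit:" as a command line: name --pt "numbers of a row" for each row, then --argument value for the rest. Schema: {"type":"object","properties":{"motion":{"type":"array","items":{"type":"array","items":{"type":"array","items":{"type":"number"},"minItems":5,"maxItems":5},"minItems":1,"maxItems":8},"minItems":1,"maxItems":1},"grip_n":{"type":"number"},"only":{"type":"string"},"quiet":{"type":"boolean"},"lines":{"type":"string"}},"required":["motion"],"additionalProperties":false}. motion is a list that holds a single list of rows (three levels of brackets), with 1 to 8 rows, each of 5 numbers: dx, dy, dz in m, then a turn about the tool's z in degrees, then the finger opening in m; each row is the pose to reach, as a shift and turn from the pose commanded when the call began, along the tool's axes at that moment; what a row does not reach only later rows make up. A row lasts 1/12 s, in which the tool goes at most 0.0417 m and 7.16 degrees, less where a joint would pass 70% of its speed; a pose out of reach is approached as far as the arm can. The fingers move at their own pace and stop on an object; grip_n is the grip in N (left out, the last holds). Time passes only in rows, so rows that do not move let the fingers close. The tool returns the time, the measured TCP pose, the force, the opening and the grip force at its end. only (a regular expression) keeps the lines of the reply that match it, lines (a string "A,B") keeps lines A to B, and quiet returns only ok. Input that does not fit is refused with a message, and nothing moves.
- env.get_obs(): the state, without advancing time (a new reading comes with each control period).
- env.read_camera(name): name is "side" or "top"; returns a dict with "color" (420x560x3 uint8, blue, green, red), "fx", "fy", "cx", "cy" (pixels), "dist" ([k1, k2, p1, p2, k3] as OpenCV has them; the pictures are not rectified), "world_from_camera" (4x4, takes a point from camera to world coordinates). Camera axes: x right, y down, z forward; pixel columns grow to the right and rows downward; lengths in m; the calibration is good to about 2 mm. A picture is of the moment at which its call begins. There is no depth.
- env.sign_off(): hands the job in; it is judged then, once.
The state is a dict: "time_s": time; "qpos": joint angles; "joint_velocities": joint speeds; "effort": joint torques, N m; "tool_pos": TCP position; "tool_rot": TCP orientation; "force": force on the tool from outside, world axes, zero at the start; "wrist_torque": the same for the moment, N m; "grip_width": finger opening in m; "grasp_force": force on a finger pad.
Only numpy, scipy, OpenCV 4.12 (cv2) and the standard library are available. Lean on these libraries where they do the work, as an engineer would, in place of code of your own. Each camera call takes 0.05 s, during which the arm holds its last target. There are 200 camera calls.

## Working session

There is one attempt and no reset: what is moved stays moved. The work goes in short steps, Python scripts to look and compute and a tool call to move; the robot and the scene stay as the last step left them, time stands still between calls to the robot, and variables do not carry over. Pictures are saved under pics/ and viewed, at most 10 in all, crops included, and the job is handed in when it is done.

```bash
ls; mkdir -p pics
```

Run:
```python
from cell import env
import cv2,numpy as np
o=env.get_obs(); print({k:np.round(v,4) if not isinstance(v,str) else v for k,v in o.items()}, env.tip_reach)
for n in ("side","top"):
    c=env.read_camera(n); cv2.imwrite(f"pics/{n}0.png",c["color"]); print(n,c["fx"],c["fy"],c["cx"],c["cy"],c["dist"],np.round(c["world_from_camera"],3))
```

```text
cell.py
pics
{'time_s': np.float64(0.0), 'qpos': array([-63.0191,  18.439 ,  -4.0144,  83.1757,   1.2947,  78.5411,
        -3.2587]), 'joint_velocities': array([-0.0065,  0.0914, -0.0838,  0.0533, -0.0733,  0.0175,  0.0708]), 'effort': array([-0.00000e+00, -4.91299e+01, -4.04100e-01, -3.12520e+01,
       -6.39000e-02,  4.38000e-02,  2.00000e-04]), 'tool_pos': array([0.2865, 0.5829, 0.2385]), 'tool_rot': array([-1.798895e+02,  5.900000e-03,  1.538291e+02]), 'force': array([-0.0066,  0.1437,  0.3704]), 'wrist_torque': array([ 0.011 , -0.0135, -0.0552]), 'grasp_force': np.float64(0.0), 'grip_width': np.float64(0.0868)} 0.017
side 392.551436689942 392.551436689942 285.7593026478749 214.03007901199277 [-0.06580869  0.          0.          0.          0.        ] [[-0.732 -0.334  0.594  0.106]
 [-0.681  0.327 -0.656  0.552]
 [ 0.025 -0.884 -0.467  0.496]
 [ 0.     0.     0.     1.   ]]
top 425.24081327272876 425.24081327272876 266.73744515737957 209.52245883593048 [0.0231358 0.        0.        0.        0.       ] [[ 0.039 -0.8    0.599  0.03 ]
 [-0.999 -0.021  0.037 -0.05 ]
 [-0.017 -0.599 -0.8    0.841]
 [ 0.     0.     0.     1.   ]]
```

View pics/side0.png

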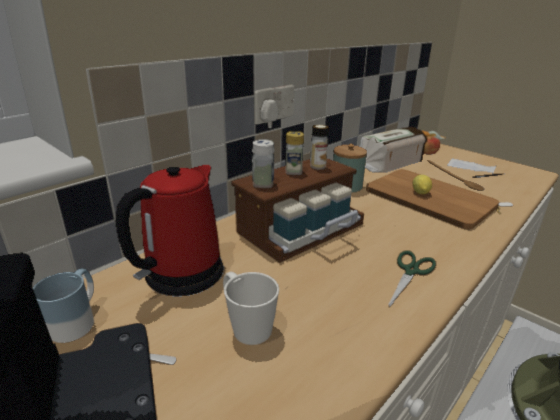

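View pics/top0.png

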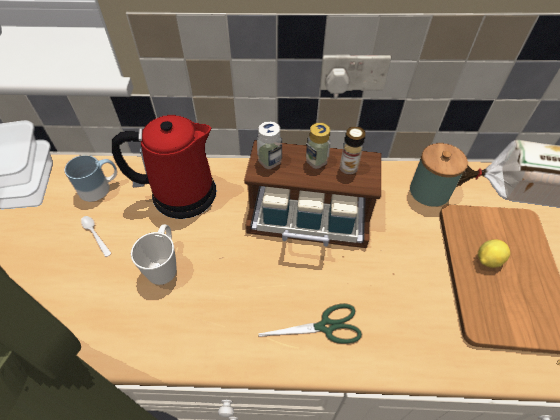

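Side view: rack with three teal caddies at about (290,218), (315,208), (337,200), kettle and mug to its left. Top view: lids at (277,195), (311,205), (343,210), and a steel bar at about (306,238). I'll mask the lids and magnify the handle.

Create h.py:
```python
from cell import env
import cv2,numpy as np
def ray(c,uv):
    K=np.array([[c["fx"],0,c["cx"]],[0,c["fy"],c["cy"]],[0,0,1]])
    p=cv2.undistortPoints(np.array(uv,float).reshape(-1,1,2),K,np.array(c["dist"],float))[:,0]
    T=np.array(c["world_from_camera"]); d=np.c_[p,np.ones(len(p))]@T[:3,:3].T
    return T[:3,3],d
def onz(c,uv,z):
    o,d=ray(c,uv); return o+d*((z-o[2])/d[:,2])[:,None]
def tri(c1,p1,c2,p2):
    (o1,d1),(o2,d2)=ray(c1,[p1]),ray(c2,[p2]); A=np.c_[d1[0],-d2[0]]
    s=np.linalg.lstsq(A,o2-o1,rcond=None)[0]; a=o1+s[0]*d1[0]; b=o2+s[1]*d2[0]
    return (a+b)/2,np.linalg.norm(a-b)
def lids(c,roi,z=0.106):
    """cream lid tops: mask, largest blobs, rectangle on the plane z"""
    x0,y0,x1,y1=roi; im=c["color"][y0:y1,x0:x1]; h=cv2.cvtColor(im,cv2.COLOR_BGR2HSV)
    m=cv2.inRange(h,(12,25,175),(40,120,255)); out=[]
    for k in cv2.findContours(m,cv2.RETR_EXTERNAL,cv2.CHAIN_APPROX_NONE)[0]:
        if cv2.contourArea(k)<120: continue
        q=k.reshape(-1,2)+[x0,y0]; P=onz(c,q,z)[:,:2]
        r=cv2.minAreaRect((P*1000).astype(np.float32)); out.append((q.mean(0),r,cv2.contourArea(k)))
    return m,out
```

Run:
```python
from h import *
cs=env.read_camera("side"); ct=env.read_camera("top")
for n,c,roi in (("top",ct,(240,170,380,260)),("side",cs,(230,170,370,260))):
    m,o=lids(c,roi)
    for q,r,a in o: print(n,q.round(0),np.round(r[0],0),np.round(r[1],0),round(r[2]),a)
a=cv2.resize(ct["color"][175:275,240:380],None,fx=4,fy=4,interpolation=cv2.INTER_CUBIC)
cv2.imwrite("pics/z_top.png",a)
b=cv2.resize(cs["color"][160:265,230:370],None,fx=4,fy=4,interpolation=cv2.INTER_CUBIC)
cv2.imwrite("pics/z_side.png",b)
```

```text
top [302. 252.] [474. -92.] [73. 40.] 84 511.0
top [361. 240.] [ 537. -197.] [107. 168.] 83 911.5
top [251. 224.] [575.  -1.] [242.  86.] 4 1154.5
```

View pics/z_top.png

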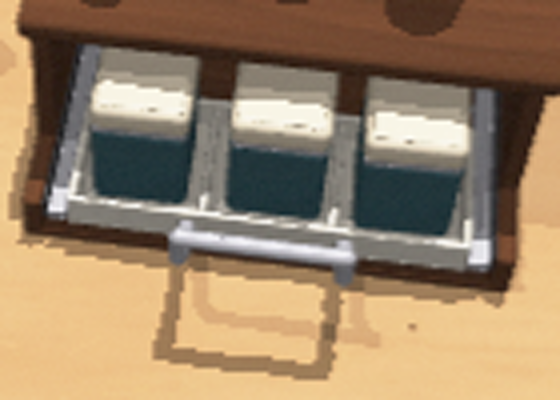

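View pics/z_side.png

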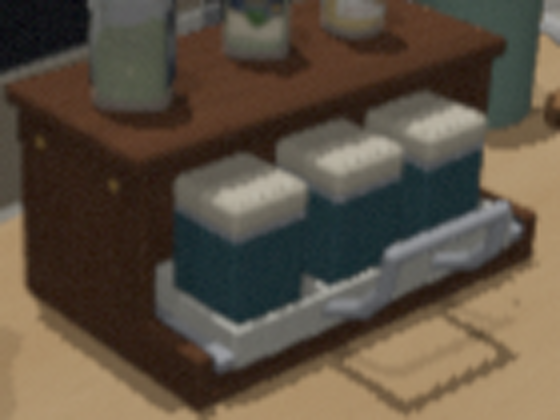

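The top crop shows the handle bar from about (180,237) to (348,258) and the lids' front top edges at about (93,114)–(190,120), (232,128)–(330,138) and (368,142)–(468,152). In the side crop the bar runs from (390,252) to (508,212).

Run:
```python
from h import *
cs=env.read_camera("side"); ct=env.read_camera("top")
t=lambda u,v:((u+.5)/4-.5+240,(v+.5)/4-.5+175); s=lambda u,v:((u+.5)/4-.5+230,(v+.5)/4-.5+160)
for a,b in (((180,237),(390,252)),((348,258),(508,212))):
    print("tri",tri(ct,t(*a),cs,s(*b)), "z85",onz(ct,[t(*a)],.085).round(4), onz(cs,[s(*b)],.085).round(4))
e=onz(ct,[t(*p) for p in((93,114),(190,120),(232,128),(330,138),(368,142),(468,152))],.106); print(e.round(4))
# rail corners of tray front top rim z .042 ; shelf front top edge z .139
print("rim",onz(ct,[t(*p) for p in((70,205),(475,255))],.042).round(4))
```

```text
tri (array([ 0.5324958 , -0.05497776,  0.08778551]), np.float64(0.0051808131093832544)) z85 [[ 0.5313 -0.0555  0.085 ]] [[ 0.539  -0.0607  0.085 ]]
tri (array([ 0.51880055, -0.14381835,  0.08687854]), np.float64(0.0008145153594675894)) z85 [[ 0.5205 -0.144   0.085 ]] [[ 0.5201 -0.1467  0.085 ]]
[[ 0.5966 -0.0068  0.106 ]
 [ 0.5938 -0.0598  0.106 ]
 [ 0.5889 -0.0826  0.106 ]
 [ 0.5835 -0.1352  0.106 ]
 [ 0.5813 -0.1555  0.106 ]
 [ 0.576  -0.2083  0.106 ]]
rim [[ 0.58    0.0071  0.042 ]
 [ 0.5524 -0.2197  0.042 ]]
```

The bar measures 89.5 mm long at 87 mm height, which fits the data. The rack origin comes out at about (0.613,-0.110) with yaw of about -6.8°. Next: raise the arm, swing above the front of the rack, and check the jars and the gripper's shape.

Run:
```python
from h import *
ct=env.read_camera("top")
print("jar fronts",onz(ct,[(270,167),(317,167),(349,173)],.139).round(3))
print("shelf front",onz(ct,[(247,182),(380,193)],.139).round(3))
print("mug",onz(ct,[(155,282)],0).round(3),"kettle base",onz(ct,[(183,213)],0).round(3),"kettle top",onz(ct,[(167,126),(120,145)],.24).round(3))
o=env.get_obs(); p=o["tool_pos"]; y=np.radians(o["tool_rot"][2])
for t in ((.40,-.08,.30),):
    d=np.array(t)-p; print("tool shift",d[0]*np.cos(y)+d[1]*np.sin(y), d[0]*np.sin(y)-d[1]*np.cos(y), -d[2])
```

```text
jar fronts [[ 0.673 -0.02   0.139]
 [ 0.676 -0.125  0.139]
 [ 0.659 -0.194  0.139]]
shelf front [[ 0.628  0.028  0.139]
 [ 0.604 -0.255  0.139]]
mug [[0.453 0.227 0.   ]] kettle base [[0.643 0.195 0.   ]] kettle top [[0.69  0.193 0.24 ]
 [0.633 0.278 0.24 ]]
tool shift -0.3942122832592214 -0.5452834421138237 -0.06069007102965701
```

The shelf's front edge lies at x≈0.615, so the caddies and tray sit at the front half of the rack, with the origin at about (0.655,-0.115). The bar is at about (0.527,-0.100). I'll swing over high up.

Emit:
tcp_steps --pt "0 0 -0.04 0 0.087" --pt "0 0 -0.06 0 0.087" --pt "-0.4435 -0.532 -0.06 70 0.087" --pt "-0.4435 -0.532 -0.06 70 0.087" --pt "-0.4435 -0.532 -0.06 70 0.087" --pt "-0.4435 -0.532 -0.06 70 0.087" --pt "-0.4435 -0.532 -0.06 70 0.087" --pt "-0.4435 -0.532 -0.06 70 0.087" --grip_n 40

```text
refused: motion: the value is too long (schema: maxItems 1). Nothing was moved.
```

Wrong form. The message asks for a list holding one list of rows, three levels of brackets, so I'll send the same numbers that way.

Emit:
tcp_steps --motion '[[[0,0,-0.04,0,0.087],[0,0,-0.06,0,0.087],[-0.4435,-0.532,-0.06,70,0.087],[-0.4435,-0.532,-0.06,70,0.087],[-0.4435,-0.532,-0.06,70,0.087],[-0.4435,-0.532,-0.06,70,0.087],[-0.4435,-0.532,-0.06,70,0.087],[-0.4435,-0.532,-0.06,70,0.087]]]' --grip_n 40

```text
time_s: 1.02
tool_pos: [0.3458, 0.3384, 0.2997]
tool_rot: [180.0, -0.0, 110.5]
force: [1.8, -0.6, -0.3]
grip_width: 0.087
grasp_force: 0.0
```

Run:
```python
from h import *
o=env.get_obs(); p=o["tool_pos"]; y=np.radians(o["tool_rot"][2])
d=np.array((.45,-.09,.30))-p; print("tool shift",d[0]*np.cos(y)+d[1]*np.sin(y), d[0]*np.sin(y)-d[1]*np.cos(y), -d[2],o["tool_rot"])
```

```text
tool shift -0.43769414084364733 -0.052514875429131996 -0.00034067281963368057 [ 1.79973473e+02 -2.56133028e-02  1.10508275e+02]
```

Emit:
tcp_steps --motion '[[[-0.438,-0.052,0,26.5,0.087],[-0.438,-0.052,0,26.5,0.087],[-0.438,-0.052,0,26.5,0.087],[-0.438,-0.052,0,26.5,0.087],[-0.438,-0.052,0,26.5,0.087],[-0.438,-0.052,0,26.5,0.087],[-0.438,-0.052,0,26.5,0.06],[-0.438,-0.052,0,26.5,0.04]]]'

```text
time_s: 1.68
tool_pos: [0.4268, 0.0149, 0.2999]
tool_rot: [179.9, -0.1, 84.4]
force: [-0.2, -0.2, -0.2]
grip_width: 0.0798
grasp_force: 0.0
```

Add to h.py:
```python
def shift(t):
    o=env.get_obs(); y=np.radians(o["tool_rot"][2]); d=np.array(t)-o["tool_pos"]
    print("yaw",o["tool_rot"].round(2),"shift",round(d[0]*np.cos(y)+d[1]*np.sin(y),4),round(d[0]*np.sin(y)-d[1]*np.cos(y),4),round(-d[2],4))
```

```bash
python3 -c "
from h import *
shift((.527,-.1,.16))"
```

```text
yaw [ 1.7994e+02 -6.0000e-02  8.4360e+01] shift -0.1045 0.111 0.1399
```

Emit:
tcp_steps --motion '[[[-0.1045,0.06,0.05,0.4,0.04],[-0.1045,0.08,0.1,0.4,0.04],[-0.1045,0.111,0.14,0.4,0.04],[-0.1045,0.111,0.14,0.4,0.04],[-0.1045,0.111,0.14,0.4,0.04],[-0.1045,0.111,0.14,0.4,0.04],[-0.1045,0.111,0.14,0.4,0.04],[-0.1045,0.111,0.14,0.4,0.04]]]'

```text
time_s: 2.35
tool_pos: [0.5269, -0.0976, 0.1599]
tool_rot: [-180.0, 0.0, 83.9]
force: [0.3, 0.4, 0.1]
grip_width: 0.0405
grasp_force: 0.0
```

Run:
```python
from h import *
shift((.527,-.1,.094))
for n,r in (("top",(230,130,390,250)),("side",(230,130,390,250))):
    c=env.read_camera(n); x0,y0,x1,y1=r
    cv2.imwrite(f"pics/a_{n}.png",cv2.resize(c["color"][y0:y1,x0:x1],None,fx=4,fy=4,interpolation=cv2.INTER_CUBIC))
a=cv2.imread("pics/a_top.png");b=cv2.imread("pics/a_side.png")
cv2.imwrite("pics/a_both.png",cv2.resize(np.hstack([a,b]),(800,300)))
```

```text
yaw [-179.97    0.     83.94] shift -0.0024 0.0003 0.0659
```

View pics/a_both.png

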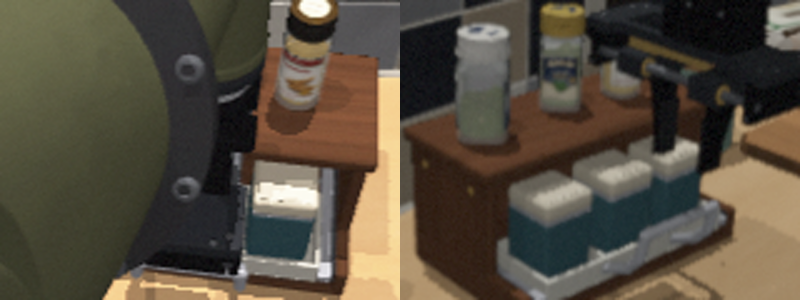

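The side view shows the two fingers straddling the handle line above the bar, (662,155) and (708,170) in the picture; the arm blocks the top view. I'll descend and pinch.

Emit:
tcp_steps --motion '[[[0,0,0.03,0,0.04],[0,0,0.055,0,0.04],[0,0,0.067,0,0.04],[0,0,0.067,0,0.04],[0,0,0.067,0,0.04]]]' --grip_n 40

```text
time_s: 2.87
tool_pos: [0.5274, -0.0973, 0.0938]
tool_rot: [179.9, -0.1, 84.0]
force: [0.3, 0.0, -0.5]
grip_width: 0.0402
grasp_force: 0.0
```

Emit:
tcp_steps --motion '[[[0,0,0,0,0],[0,0,0,0,0],[0,0,0,0,0],[0,0,0,0,0],[0,0,0,0,0],[0,0,0,0,0]]]' --grip_n 20

```text
time_s: 3.37
tool_pos: [0.5273, -0.0978, 0.0929]
tool_rot: [180.0, -0.0, 84.0]
force: [0.4, 0.4, 0.8]
grip_width: 0.009
grasp_force: 20.0
```

Emit:
tcp_steps --motion '[[[0,-0.012,0,0,0],[0,-0.025,0,0,0],[0,-0.038,0,0,0],[0,-0.05,0,0,0],[0,-0.06,0,0,0],[0,-0.07,0,0,0],[0,-0.08,0,0,0]]]' --grip_n 30

```text
time_s: 3.95
tool_pos: [0.4484, -0.0884, 0.0929]
tool_rot: [179.8, -0.1, 84.0]
force: [2.8, 2.6, -2.1]
grip_width: 0.0088
grasp_force: 30.0
```

Emit:
tcp_steps --motion '[[[0,-0.006,0,0,0],[0,-0.011,0,0,0],[0,-0.015,0,0,0],[0,-0.0185,0,0,0],[0,-0.0185,0,0,0],[0,-0.0185,0,0,0]]]'

```text
time_s: 4.45
tool_pos: [0.4294, -0.0862, 0.0928]
tool_rot: [180.0, -0.1, 84.0]
force: [1.3, 4.8, 0.1]
grip_width: 0.0088
grasp_force: 30.0
```

Emit:
tcp_steps --motion '[[[0,-0.0015,0,0,0],[0,-0.0015,0,0,0],[0,-0.001,0,0,0]]]'

```text
time_s: 4.7
tool_pos: [0.4286, -0.0861, 0.0928]
tool_rot: [180.0, -0.1, 84.0]
force: [1.6, 6.2, 0.9]
grip_width: 0.0087
grasp_force: 30.0
```

Emit:
tcp_steps --motion '[[[0,0,0,0,0.03],[0,0,0,0,0.03],[0,0,0,0,0.03],[0,0,0,0,0.03]]]'

```text
time_s: 5.03
tool_pos: [0.4277, -0.0881, 0.0924]
tool_rot: [-180.0, 0.1, 83.9]
force: [-0.4, 1.4, 0.0]
grip_width: 0.026
grasp_force: 0.0
```

Emit:
tcp_steps --motion '[[[0,0,-0.02,0,0.03],[0,0,-0.04,0,0.03],[0,0,-0.08,0,0.087],[0,0,-0.12,0,0.087],[0,0,-0.15,0,0.087],[0,0,-0.15,0,0.087],[0,0,-0.15,0,0.087]]]'

```text
time_s: 5.62
tool_pos: [0.429, -0.0879, 0.2441]
tool_rot: [179.8, -0.0, 83.9]
force: [0.4, 0.1, -0.9]
grip_width: 0.0555
grasp_force: 0.0
```

Emit:
tcp_steps --motion '[[[-0.3,0,0,0,0.087],[-0.3,0,0,0,0.087],[-0.3,0,0,0,0.087],[-0.3,0,0,0,0.087],[-0.3,0,0,0,0.087],[-0.3,0,0,0,0.087],[-0.3,0,0,0,0.087],[-0.3,0,0,0,0.087]]]'

```text
time_s: 6.28
tool_pos: [0.3923, -0.3922, 0.2406]
tool_rot: [-179.6, 0.4, 83.5]
force: [-0.5, 0.4, 0.9]
grip_width: 0.0867
grasp_force: 0.0
```

Run:
```python
from h import *
for n,r in (("top",(230,170,390,330)),("side",(250,160,410,320))):
    c=env.read_camera(n); x0,y0,x1,y1=r
    cv2.imwrite(f"pics/b_{n}.png",cv2.resize(c["color"][y0:y1,x0:x1],None,fx=2.5,fy=2.5,interpolation=cv2.INTER_CUBIC))
cv2.imwrite("pics/b_both.png",np.hstack([cv2.imread("pics/b_top.png"),cv2.imread("pics/b_side.png")]))
```

```text
(no output)
```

View pics/b_both.png

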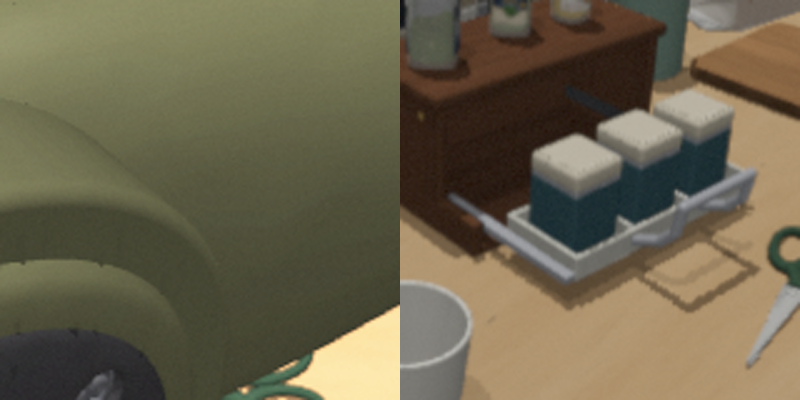

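The tray stayed out. The side view shows all three caddies clear of the shelf, with lids near (577,155), (640,130) and (694,107) in the picture. I'll segment the lid tops in this view.

Run:
```python
from h import *
c=env.read_camera("side"); im=c["color"]
full=lambda u,v:(int((u-400)/2.5+250),int(v/2.5+160))
for p in ((577,155),(640,132),(694,108),(560,180),(600,178),(640,158)):
    x,y=full(*p); print(p,im[y,x])
m=np.zeros(im.shape[:2],np.uint8)
for p in ((577,155),(640,132),(694,108)):
    x,y=full(*p); mm=np.zeros((im.shape[0]+2,im.shape[1]+2),np.uint8)
    b=cv2.GaussianBlur(im,(3,3),0)
    cv2.floodFill(b.copy(),mm,(x,y),0,(22,)*3,(22,)*3,4|cv2.FLOODFILL_MASK_ONLY|cv2.FLOODFILL_FIXED_RANGE|(255<<8))
    k=max(cv2.findContours(mm[1:-1,1:-1],cv2.RETR_EXTERNAL,cv2.CHAIN_APPROX_NONE)[0],key=cv2.contourArea)
    P=onz(c,k.reshape(-1,2),.106)[:,:2]*1000
    r=cv2.minAreaRect(P.astype(np.float32)); print(np.round(r[0],1),np.round(r[1],1),round(r[2],1),cv2.contourArea(k))
```

```text
(577, 155) [165 180 186]
(640, 132) [164 179 185]
(694, 108) [163 179 185]
(560, 180) [ 91 100 104]
(600, 178) [ 87  99 103]
(640, 158) [101 112 117]
[529.1 -21.9] [50.1 49. ] 83.7 246.0
[ 520.4 -100.1] [50.8 48.8] 83.7 206.0
[ 511.6 -173.3] [53.7 50.1] 84.1 188.5
```

The lid tops measure about 54 mm square after allowing for pixel edges, with yaw -6.1°, and both estimates agree within 5 mm. Left is at about (0.5275,-0.024), middle (0.518,-0.100), right (0.5105,-0.174).

```bash
python3 -c "
from h import *
shift((.5275,-.024,.2))"
```

```text
yaw [-1.7973e+02  1.0000e-02  8.3760e+01] shift 0.3744 0.0926 0.0407
```

Emit:
tcp_steps --motion '[[[0.375,0.0926,0,0,0.087],[0.375,0.0926,0,0,0.087],[0.375,0.0926,0,0,0.087],[0.375,0.0926,0,0,0.087],[0.375,0.0926,0,0,0.087],[0.375,0.0926,0,0,0.087],[0.375,0.0926,0,0,0.087],[0.375,0.0926,0,0,0.087]]]' --grip_n 35

```text
time_s: 7.1
tool_pos: [0.5093, -0.0678, 0.2425]
tool_rot: [-180.0, -0.2, 84.2]
force: [0.1, -0.7, 0.1]
grip_width: 0.0869
grasp_force: 0.0
```

Emit:
tcp_steps --motion '[[[0.043,0.0105,0.01,0,0.087],[0.043,0.0105,0.03,0,0.087],[0.043,0.0105,0.04,0,0.087],[0.043,0.0105,0.04,0,0.087],[0.043,0.0105,0.04,0,0.087]]]'

```text
time_s: 7.52
tool_pos: [0.5238, -0.031, 0.2024]
tool_rot: [-179.9, -0.0, 83.9]
force: [-0.3, -0.2, 0.6]
grip_width: 0.0869
grasp_force: 0.0
```

```bash
python3 -c "
from h import *
shift((.5275,-.024,.092))"
```

```text
yaw [-179.93   -0.     83.93] shift 0.0074 0.0029 0.1104
```

Emit:
tcp_steps --motion '[[[0.0075,0.003,0.03,0,0.087],[0.0075,0.003,0.065,0,0.087],[0.0075,0.003,0.095,0,0.087],[0.0075,0.003,0.11,0,0.087],[0.0075,0.003,0.11,0,0.087],[0.0075,0.003,0.11,0,0.087]]]'

```text
time_s: 8.02
tool_pos: [0.5288, -0.0246, 0.0934]
tool_rot: [180.0, 0.0, 83.8]
force: [-0.4, 0.7, -0.4]
grip_width: 0.0871
grasp_force: 0.0
```

Emit:
tcp_steps --motion '[[[0,0,0,0,0.06],[0,0,0,0,0.05],[0,0,0,0,0.05],[0,0,0,0,0.05],[0,0,0,0,0.05],[0,0,0,0,0.05]]]'

```text
time_s: 8.52
tool_pos: [0.529, -0.0234, 0.093]
tool_rot: [180.0, -0.0, 84.0]
force: [1.4, 0.2, 3.2]
grip_width: 0.0558
grasp_force: 35.1
```

Emit:
tcp_steps --motion '[[[0,0,-0.008,0,0.05],[0,0,-0.018,0,0.05],[0,0,-0.03,0,0.05],[0,0,-0.042,0,0.05],[0,0,-0.05,0,0.05],[0,0,-0.05,0,0.05],[0,0,-0.05,0,0.05],[0,0,-0.05,0,0.05]]]'

```text
time_s: 9.18
tool_pos: [0.5284, -0.0233, 0.1423]
tool_rot: [-180.0, -0.0, 84.0]
force: [-0.2, -1.3, -6.5]
grip_width: 0.0556
grasp_force: 35.0
```

Emit:
tcp_steps --motion '[[[0,0,0,0,0.05],[0,0,0,0,0.05],[0,0,0,0,0.05],[0,0,0,0,0.05]]]'

```text
time_s: 9.52
tool_pos: [0.5286, -0.0235, 0.1422]
tool_rot: [-180.0, 0.0, 83.9]
force: [-1.5, 0.4, -6.4]
grip_width: 0.0559
grasp_force: 35.0
```

Emit:
tcp_steps --motion '[[[0,0,0,0,0.05],[0,0,0,0,0.05],[0,0,0,0,0.05]]]'

```text
time_s: 9.77
tool_pos: [0.5288, -0.0235, 0.1425]
tool_rot: [-180.0, 0.0, 84.0]
force: [-0.0, -0.6, -6.4]
grip_width: 0.0557
grasp_force: 35.0
```

Left weighs about 0.65 kg (6.4 N). With the 0.75 kg limit and a gap of at least 0.2 kg, it is almost surely the full one, but the order still has to be followed. I'll set it back gently.

Emit:
tcp_steps --motion '[[[0,0,0.012,0,0.05],[0,0,0.024,0,0.05],[0,0,0.034,0,0.05],[0,0,0.041,0,0.05],[0,0,0.045,0,0.05],[0,0,0.047,0,0.05],[0,0,0.0485,0,0.05],[0,0,0.0485,0,0.05]]]'

```text
time_s: 10.43
tool_pos: [0.5289, -0.0235, 0.094]
tool_rot: [180.0, 0.0, 84.0]
force: [-0.0, -0.9, -6.2]
grip_width: 0.0556
grasp_force: 35.0
```

Emit:
tcp_steps --motion '[[[0,0,0.001,0,0.05],[0,0,0.001,0,0.05],[0,0,0.001,0,0.05]]]'

```text
time_s: 10.68
tool_pos: [0.529, -0.0234, 0.0934]
tool_rot: [180.0, -0.0, 84.0]
force: [-0.1, -0.6, -6.0]
grip_width: 0.0556
grasp_force: 35.0
```

Emit:
tcp_steps --motion '[[[0,0,0.0005,0,0.05],[0,0,0.001,0,0.05],[0,0,0.001,0,0.05],[0,0,0.001,0,0.05]]]'

```text
time_s: 11.02
tool_pos: [0.5292, -0.0234, 0.093]
tool_rot: [180.0, -0.0, 84.0]
force: [-2.5, 0.3, 3.8]
grip_width: 0.0558
grasp_force: 35.0
```

Emit:
tcp_steps --motion '[[[0,0,0.0005,0,0.05],[0,0,0.0005,0,0.05],[0,0,0.0005,0,0.05]]]'

```text
time_s: 11.27
tool_pos: [0.5293, -0.0235, 0.0929]
tool_rot: [180.0, -0.1, 84.0]
force: [-4.7, -0.1, 8.3]
grip_width: 0.0559
grasp_force: 35.0
```

Emit:
tcp_steps --motion '[[[0,0,-0.0007,0,0.05],[0,0,-0.0007,0,0.05],[0,-0.0003,-0.0007,0,0.05]]]'

```text
time_s: 11.52
tool_pos: [0.5293, -0.0234, 0.093]
tool_rot: [179.9, -0.0, 84.0]
force: [-1.2, 0.6, 4.7]
grip_width: 0.0558
grasp_force: 35.0
```

Emit:
tcp_steps --motion '[[[0,0,0,0,0.07],[0,0,0,0,0.07],[0,0,0,0,0.087],[0,0,0,0,0.087],[0,0,0,0,0.087]]]'

```text
time_s: 11.93
tool_pos: [0.5285, -0.0234, 0.0921]
tool_rot: [180.0, 0.0, 84.0]
force: [-0.8, 0.8, 1.4]
grip_width: 0.0804
grasp_force: 0.0
```

Emit:
tcp_steps --motion '[[[0,0,-0.02,0,0.087],[0,0,-0.05,0,0.087],[0,0,-0.08,0,0.087],[0,0,-0.11,0,0.087],[0,0,-0.11,0,0.087],[0,0,-0.11,0,0.087]]]'

```text
time_s: 12.43
tool_pos: [0.5297, -0.0234, 0.2039]
tool_rot: [179.8, -0.1, 84.0]
force: [-0.5, 0.1, -0.5]
grip_width: 0.0867
grasp_force: 0.0
```

Add to h.py:
```python
def sidelids(pts=((321,222),(346,212.5),(367.5,203))):
    c=env.read_camera("side"); im=c["color"]; b=cv2.GaussianBlur(im,(3,3),0)
    for x,y in pts:
        x,y=int(x),int(y); mm=np.zeros((im.shape[0]+2,im.shape[1]+2),np.uint8)
        cv2.floodFill(b.copy(),mm,(x,y),0,(22,)*3,(22,)*3,4|cv2.FLOODFILL_MASK_ONLY|cv2.FLOODFILL_FIXED_RANGE|(255<<8))
        k=max(cv2.findContours(mm[1:-1,1:-1],cv2.RETR_EXTERNAL,cv2.CHAIN_APPROX_NONE)[0],key=cv2.contourArea)
        r=cv2.minAreaRect((onz(c,k.reshape(-1,2),.106)[:,:2]*1000).astype(np.float32)); print(im[y,x],np.round(r[0],1),np.round(r[1],1),round(r[2],1))
    return c
```

```text
(no output)
```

Emit:
tcp_steps --motion '[[[-0.076,-0.0005,0,0,0.087],[-0.076,-0.0005,0,0,0.087],[-0.076,-0.0005,0,0,0.087],[-0.076,-0.0005,0,0,0.087],[-0.076,-0.0005,0,0,0.087]]]'

```text
time_s: 12.85
tool_pos: [0.5193, -0.0984, 0.2011]
tool_rot: [-179.9, -0.0, 83.9]
force: [0.5, -0.1, -0.6]
grip_width: 0.087
grasp_force: 0.0
```

Run:
```python
from h import *
shift((.52,-.1,.093)); c=sidelids()
cv2.imwrite("pics/c.png",cv2.resize(c["color"][150:300,230:430],None,fx=3,fy=3))
```

```text
yaw [-1.7989e+02 -2.0000e-02  8.3930e+01] shift -0.0015 0.0008 0.1081
[170 186 193] [529.1 -21.9] [49.8 49.2] 84.3
[169 185 191] [511.5 -89.1] [31.4 27.4] 82.3
[151 166 173] [ 512.1 -174.5] [57.9 52.4] 85.9
```

View pics/c.png

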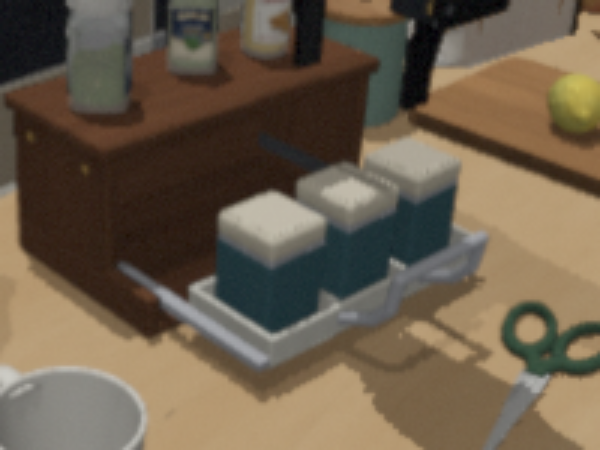

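The left caddy is back upright in its pocket with its lid at the same spot, and the tray is out. The middle lid is only partly shaded by the gripper. Next, the middle caddy.

Emit:
tcp_steps --motion '[[[-0.0015,0.0008,0.03,0,0.087],[-0.0015,0.0008,0.065,0,0.087],[-0.0015,0.0008,0.095,0,0.087],[-0.0015,0.0008,0.108,0,0.087],[-0.0015,0.0008,0.108,0,0.087],[-0.0015,0.0008,0.108,0,0.087]]]'

```text
time_s: 13.4
tool_pos: [0.5207, -0.1, 0.0943]
tool_rot: [-180.0, 0.0, 84.0]
force: [0.6, -0.8, 0.6]
grip_width: 0.0872
grasp_force: 0.0
```

Emit:
tcp_steps --motion '[[[0,0,0,0,0.06],[0,0,0,0,0.05],[0,0,0,0,0.05],[0,0,0,0,0.05],[0,0,0,0,0.05],[0,0,0,0,0.05]]]' --grip_n 30

```text
time_s: 13.9
tool_pos: [0.5207, -0.1005, 0.0947]
tool_rot: [180.0, -0.0, 84.0]
force: [0.5, 0.5, 2.6]
grip_width: 0.0555
grasp_force: 30.0
```

Emit:
tcp_steps --motion '[[[0,0,-0.008,0,0.05],[0,0,-0.018,0,0.05],[0,0,-0.03,0,0.05],[0,0,-0.042,0,0.05],[0,0,-0.05,0,0.05],[0,0,-0.05,0,0.05],[0,0,-0.05,0,0.05],[0,0,-0.05,0,0.05]]]'

```text
time_s: 14.57
tool_pos: [0.5203, -0.1003, 0.1441]
tool_rot: [-180.0, -0.0, 84.0]
force: [0.3, 0.2, -1.1]
grip_width: 0.0557
grasp_force: 30.0
```

Emit:
tcp_steps --motion '[[[0,0,0,0,0.05],[0,0,0,0,0.05],[0,0,0,0,0.05],[0,0,0,0,0.05],[0,0,0,0,0.05],[0,0,0,0,0.05]]]'

```text
time_s: 15.07
tool_pos: [0.5206, -0.1006, 0.1442]
tool_rot: [-180.0, 0.0, 83.9]
force: [0.1, -0.1, -1.3]
grip_width: 0.0559
grasp_force: 29.9
```

The middle caddy weighs about 1.3 N, so it is light. I'll put it back.

Emit:
tcp_steps --motion '[[[0,0,0.012,0,0.05],[0,0,0.024,0,0.05],[0,0,0.034,0,0.05],[0,0,0.041,0,0.05],[0,0,0.045,0,0.05],[0,0,0.0475,0,0.05],[0,0,0.0485,0,0.05],[0,0,0.0485,0,0.05]]]'

```text
time_s: 15.73
tool_pos: [0.5207, -0.1006, 0.0957]
tool_rot: [180.0, 0.0, 84.0]
force: [0.2, 0.6, -1.6]
grip_width: 0.0557
grasp_force: 29.9
```

Emit:
tcp_steps --motion '[[[0,0,0.0005,0,0.05],[0,0,0.0005,0,0.05],[0,0,0.0005,0,0.05]]]'

```text
time_s: 15.98
tool_pos: [0.5209, -0.1005, 0.0956]
tool_rot: [180.0, -0.0, 84.0]
force: [-0.8, 0.5, -1.6]
grip_width: 0.0559
grasp_force: 29.9
```

Emit:
tcp_steps --motion '[[[0,0,0.0005,0,0.05],[0,0,0.0008,0,0.05],[0,0,0.0008,0,0.05],[0,0,0.0008,0,0.05]]]'

```text
time_s: 16.32
tool_pos: [0.5208, -0.1005, 0.0947]
tool_rot: [180.0, -0.0, 84.0]
force: [-0.5, -0.7, 0.0]
grip_width: 0.0557
grasp_force: 29.9
```

Emit:
tcp_steps --motion '[[[0,0,0,0,0.07],[0,0,0,0,0.07],[0,0,0,0,0.087],[0,0,0,0,0.087],[0,0,0,0,0.087]]]'

```text
time_s: 16.73
tool_pos: [0.5207, -0.1006, 0.0945]
tool_rot: [180.0, -0.0, 84.0]
force: [-0.3, 0.3, 0.5]
grip_width: 0.081
grasp_force: 0.0
```

Emit:
tcp_steps --motion '[[[0,0,-0.02,0,0.087],[0,0,-0.05,0,0.087],[0,0,-0.08,0,0.087],[0,0,-0.108,0,0.087],[-0.03,0,-0.108,0,0.087],[-0.074,0,-0.108,0,0.087],[-0.074,0,-0.108,0,0.087],[-0.074,0,-0.108,0,0.087]]]'

```text
time_s: 17.4
tool_pos: [0.5118, -0.1777, 0.2029]
tool_rot: [180.0, 0.1, 83.6]
force: [0.5, 0.9, 0.3]
grip_width: 0.0873
grasp_force: 0.0
```

Run:
```python
from h import *
shift((.512,-.1735,.093)); c=sidelids()
```

```text
yaw [1.7996e+02 6.0000e-02 8.3590e+01] shift 0.0042 -0.0003 0.1099
[169 184 191] [529.1 -21.6] [50.7 49. ] 83.7
[169 184 190] [ 520.4 -100.1] [50.8 48.8] 83.5
[169 184 191] [ 503.9 -169.5] [31.1 26.6] 82.4
```

Emit:
tcp_steps --motion '[[[0.0005,-0.0005,0.03,0,0.087],[0.0005,-0.0005,0.065,0,0.087],[0.0005,-0.0005,0.095,0,0.087],[0.0005,-0.0005,0.109,0,0.087],[0.0005,-0.0005,0.109,0,0.087],[0.0005,-0.0005,0.109,0,0.087]]]'

```text
time_s: 17.95
tool_pos: [0.5122, -0.1723, 0.0929]
tool_rot: [-179.9, 0.0, 84.0]
force: [0.7, 0.1, 0.7]
grip_width: 0.087
grasp_force: 0.0
```

Emit:
tcp_steps --motion '[[[0,0,0,0,0.06],[0,0,0,0,0.05],[0,0,0,0,0.05],[0,0,0,0,0.05],[0,0,0,0,0.05],[0,0,0,0,0.05]]]' --grip_n 30

```text
time_s: 18.45
tool_pos: [0.5118, -0.1734, 0.0938]
tool_rot: [-179.9, -0.0, 84.0]
force: [-0.2, 0.8, 5.0]
grip_width: 0.0557
grasp_force: 30.0
```

Emit:
tcp_steps --motion '[[[0,0,-0.008,0,0.05],[0,0,-0.018,0,0.05],[0,0,-0.03,0,0.05],[0,0,-0.042,0,0.05],[0,0,-0.05,0,0.05],[0,0,-0.05,0,0.05],[0,0,-0.05,0,0.05],[0,0,-0.05,0,0.05]]]'

```text
time_s: 19.12
tool_pos: [0.5121, -0.1733, 0.1432]
tool_rot: [-180.0, -0.0, 84.0]
force: [-0.3, -0.6, -3.6]
grip_width: 0.0557
grasp_force: 30.0
```

Emit:
tcp_steps --motion '[[[0,0,0,0,0.05],[0,0,0,0,0.05],[0,0,0,0,0.05],[0,0,0,0,0.05],[0,0,0,0,0.05],[0,0,0,0,0.05]]]'

```text
time_s: 19.62
tool_pos: [0.5123, -0.1736, 0.1433]
tool_rot: [-180.0, 0.0, 84.0]
force: [0.5, 0.1, -2.9]
grip_width: 0.056
grasp_force: 30.0
```

The right caddy weighs about 3.2 N, so left (6.4 N) is the heaviest. I'll put right back.

Emit:
tcp_steps --motion '[[[0,0,0.012,0,0.05],[0,0,0.024,0,0.05],[0,0,0.034,0,0.05],[0,0,0.041,0,0.05],[0,0,0.045,0,0.05],[0,0,0.0475,0,0.05],[0,0,0.0488,0,0.05],[0,0,0.0488,0,0.05]]]'

```text
time_s: 20.28
tool_pos: [0.5124, -0.1737, 0.0946]
tool_rot: [-180.0, 0.0, 84.0]
force: [-0.3, 0.3, -3.8]
grip_width: 0.0558
grasp_force: 30.0
```

Emit:
tcp_steps --motion '[[[0,0,0.0006,0,0.05],[0,0,0.0006,0,0.05],[0,0,0.0006,0,0.05]]]'

```text
time_s: 20.53
tool_pos: [0.5126, -0.1736, 0.0944]
tool_rot: [180.0, -0.0, 84.0]
force: [-0.7, 0.7, -2.1]
grip_width: 0.0558
grasp_force: 30.0
```

Emit:
tcp_steps --motion '[[[0,0,0.0004,0,0.05],[0,0,0.0005,0,0.05],[0,0,0.0005,0,0.05],[0,0,0.0005,0,0.05]]]'

```text
time_s: 20.87
tool_pos: [0.5126, -0.1735, 0.0938]
tool_rot: [180.0, -0.0, 84.0]
force: [-0.5, 1.5, -1.8]
grip_width: 0.0559
grasp_force: 30.0
```

Emit:
tcp_steps --motion '[[[0,0,0,0,0.07],[0,0,0,0,0.07],[0,0,0,0,0.087],[0,0,0,0,0.087],[0,0,0,0,0.087]]]'

```text
time_s: 21.28
tool_pos: [0.5126, -0.1736, 0.0937]
tool_rot: [180.0, -0.0, 84.0]
force: [-0.9, -0.3, -1.4]
grip_width: 0.0811
grasp_force: 0.0
```

Emit:
tcp_steps --motion '[[[0,0,-0.02,0,0.087],[0,0,-0.05,0,0.087],[0,0,-0.08,0,0.087],[0,0,-0.109,0,0.087],[0.04,0,-0.109,0,0.087],[0.08,0,-0.109,0,0.087],[0.12,0,-0.109,0,0.087],[0.151,0.001,-0.109,0,0.087]]]'

```text
time_s: 21.95
tool_pos: [0.5294, -0.02, 0.203]
tool_rot: [180.0, -0.1, 84.1]
force: [0.4, 1.0, -0.6]
grip_width: 0.0871
grasp_force: 0.0
```

Emit:
tcp_steps --motion '[[[0,0,0,0,0.087],[0,0,0,0,0.087]]]'

```text
time_s: 22.12
tool_pos: [0.5294, -0.0212, 0.2025]
tool_rot: [-180.0, 0.0, 84.2]
force: [0.4, -1.2, -0.5]
grip_width: 0.087
grasp_force: 0.0
```

Run:
```python
from h import *
shift((.529,-.0225,.093)); c=sidelids()
```

```text
yaw [-1.7999e+02  1.0000e-02  8.4240e+01] shift -0.0014 -0.0003 0.1095
[172 187 194] [521.9 -12.2] [32.8 26.4] 87.0
[154 168 175] [520.2 -99.9] [51.2 49.5] 84.8
[153 168 174] [ 512.5 -174.8] [57.3 52.3] 80.4
```

Emit:
tcp_steps --motion '[[[-0.0014,0,0.03,0,0.087],[-0.0014,0,0.065,0,0.087],[-0.0014,0,0.095,0,0.087],[-0.0014,0,0.1095,0,0.087],[-0.0014,0,0.1095,0,0.087],[-0.0014,0,0.1095,0,0.087]]]'

```text
time_s: 22.67
tool_pos: [0.5287, -0.027, 0.093]
tool_rot: [-179.9, 0.1, 83.8]
force: [0.1, 0.3, 0.2]
grip_width: 0.0867
grasp_force: 0.0
```

Emit:
tcp_steps --motion '[[[0,0,0,0,0.06],[0,0,0,0,0.05],[0,0,0,0,0.05],[0,0,0,0,0.05],[0,0,0,0,0.05],[0,0,0,0,0.05]]]' --grip_n 35

```text
time_s: 23.17
tool_pos: [0.5291, -0.0247, 0.0935]
tool_rot: [180.0, -0.0, 84.0]
force: [-0.4, 0.4, 4.2]
grip_width: 0.0558
grasp_force: 35.2
```

Emit:
tcp_steps --motion '[[[0,0,-0.008,0,0.05],[0,0,-0.018,0,0.05],[0,0,-0.03,0,0.05],[0,0,-0.042,0,0.05],[0,0,-0.065,0,0.05],[0,0,-0.09,0,0.05],[0,0,-0.115,0,0.05],[0,0,-0.14,0,0.05]]]'

```text
time_s: 23.83
tool_pos: [0.5288, -0.0253, 0.2352]
tool_rot: [180.0, -0.0, 83.9]
force: [0.6, 0.7, -6.9]
grip_width: 0.0557
grasp_force: 35.0
```

Emit:
tcp_steps --motion '[[[0,0,-0.025,0,0.05],[0,0,-0.045,0,0.05],[0,0,-0.055,0,0.05],[0,0,-0.06,0,0.05],[0,0,-0.06,0,0.05],[0,0,-0.06,0,0.05],[0,0,-0.06,0,0.05],[0,0,-0.06,0,0.05]]]'

```text
time_s: 24.5
tool_pos: [0.5284, -0.0249, 0.2917]
tool_rot: [-179.9, 0.0, 84.0]
force: [0.0, -0.1, -6.0]
grip_width: 0.056
grasp_force: 35.0
```

Run:
```python
from h import *
c=sidelids()
cv2.imwrite("pics/d.png",cv2.resize(c["color"][60:300,200:440],None,fx=2.4,fy=2.4))
```

```text
[16 24 39] [578.5 -68.5] [375.7 348.7] 61.6
[152 167 173] [ 520.6 -100.1] [51.2 49.6] 84.2
[153 167 174] [ 512.5 -174.8] [57.3 52.3] 80.4
```

View pics/d.png

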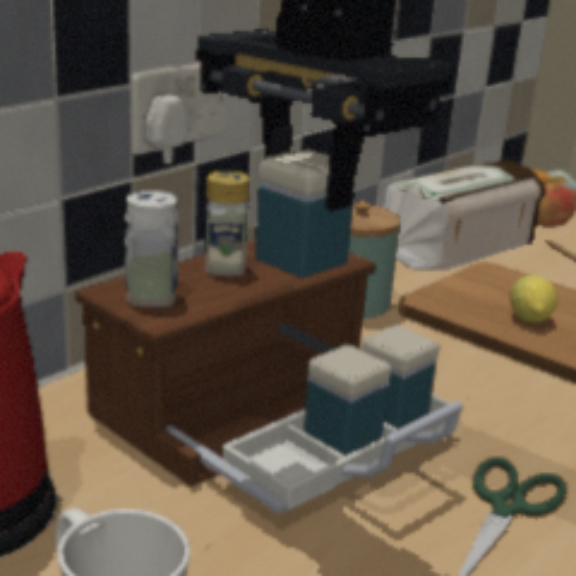

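The left caddy hangs upright in the fingers at (305,215), with its underside about 0.22 m up. The other two stand in their pockets at (348,400) and (400,375), the tray is out, and the two jars in view and the mug are undisturbed.

Emit:
tcp_steps --motion '[[[0,0,0,0,0.05],[0,0,0,0,0.05],[0,0,0,0,0.05],[0,0,0,0,0.05]]]'

```text
time_s: 24.88
tool_pos: [0.5291, -0.0249, 0.293]
tool_rot: [-180.0, 0.0, 84.0]
force: [0.4, -0.2, -6.7]
grip_width: 0.0557
grasp_force: 35.0
```

```bash
python3 -c "
from cell import env
print(env.sign_off())"
```

```text
the job is handed in; nothing more can be done
None
```

I handed the job in at about 25 s, holding the left caddy up as the heaviest: about 6.4 N, against about 1.3 N for the middle and 3.2 N for the right. The other two are back in their pockets and the tray is still out; `sign_off` returned no verdict.

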